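Index the decorating turntable one hole on

ROBOT

A 6-joint arm with a two-finger parallel gripper is mounted at the origin on the work surface. World frame = base frame: x ahead of the robot, y to its left, z up, the work surface at z = 0. Lengths are in m, angles in rad, forces in N, time in s.
With the tool pointing down it reaches from about 0.25 to 0.725 m from the base axis. Payload 4 kg.
Tool frame: the origin (TCP) lies between the finger pads; the fingertips stand 17 mm ahead of it and the grasp point (between the pads) lies 2 mm behind it; z points along the fingers, x is the direction in which the jaws open and shut, and the axes are right-handed (so a half turn about z gives the same grasp; the last joint's range is limited). The gripper opens to 85 mm and grips with 20 to 120 N. Pads are 22 mm wide; open, the fingers measure 114 mm over their backs; the gripper's body (76 mm by 85 mm) begins 54 mm behind the grasp point. The pads swing forward as they close: fully open they stand 13 mm farther back than shut.
Start: joints at [1.194, 0.241, 0.005, 1.335, 0, 1.571], TCP at [0.184, 0.465, 0.248] pointing down, gripper open.
Joint ranges: [-2.72, 2.72], [-1.05, 1.87], [-1.09, 1.28], [-1.99, 2.15], [-1.42, 1.44], [-3.14, 3.14]. Speed limits (rad/s): [2.79, 2.79, 3.14, 3.14, 3.14, 3.14].

INTERFACE

Orientations are given as a unit quaternion [x, y, z, w].
In Python, from workcell import telemetry, cams, workorder gives the robot as it stands. The module is installed in compiled form; this text tells all that it offers.
- The arm moves only by the tool apply_moves, never from a script. Its argument "moves" is a list that holds one entry, the list of rows, each a list of 4 numbers: the shift along the tool's x, y, z in mm, then the turn about the tool's z in degrees. A call has exactly 10 rows; each row shifts and turns the pose as measured when the row begins, along the tool's axes as they then stand; what a row does not reach is not made up. A row lasts 1/10 s, in which the tool goes at most 50 mm and 8.59 degrees, less where a joint would pass 70% of its speed; a pose out of reach is approached as far as the arm can. A call with a gripper value outside its range is refused whole. "hand" is the gripper's target within -1 to 1 (fully open at 1, half-way at 0, shut at -1), set as the call begins (left out, the last holds). The fingers move at their own pace and stop on an object; the grip force is fixed at half the most. Time passes only in rows, so rows that do not move let the fingers close, or fill a call up. It gives the time, the measured TCP pose, the force and the opening at its end, in the units of the state.
- telemetry.get_obs(): the state, without advancing time (a new reading comes with each control period).
- cams.camera(name): name is "scene" or "side" or "wrist"; returns a dict with "color" (384x512x3 uint8, red, green, blue), "fovy" (degrees; the focal length in pixels is half the picture's height over the tangent of half this angle, whatever the lens; pixels are square), "cx", "cy" (the principal point, pixels), "k1" (the pictures are not rectified: a ray, as slopes to the right and down, at radius r is drawn at 1 + k1 r^2 times it, then the intrinsics apply), "camera_from_world" (4x4, takes a point from world to camera coordinates). Camera axes: x right, y down, z forward; pixel columns grow to the right and rows downward; lengths in m; the calibration is good to about 2 mm. A picture is of the moment at which its call begins. There is no depth.
- workorder.job_done(): hands the job in, once; it reports no verdict.
The state is a dict: "clock": time; "joint_pos": joint angles; "joint_vel": joint speeds; "tau": joint torques, N m; "eef_pos": TCP position; "tool_rot": TCP orientation; "ft_force": force on the tool from outside, world axes, zero at the start; "ft_torque": the same for the moment, N m; "grip_width": finger opening in m.
Only numpy, scipy, OpenCV 4.12 (cv2) and the standard library are available. Lean on these libraries where they do the work, as an engineer would, in place of code of your own. Each camera call takes 0.05 s, during which the arm holds its last target. There are 200 camera calls.

TASK

Turn the cup on the indexing turntable to its next panel: with the fingertips push the red plunger down inside its yellow guard until its pin is out of the hole ring, and keeping it down, start sweeping it clockwise (seen from above); then let the plunger spring all the way back up in the very next hole, one eighth of a turn on, and leave the table locked there. Pick nothing up, keep the cup standing in the middle of the wheel, and leave the other things on the bench where they are.

Things in the scene. Friction and masses are not known exactly. Their poses are not given: they have to be found in the camera images.
- indexer: the fixed foot of the turntable: a dark steel foot on a black rubber mat and a blue ring, 223 mm across, top 32 mm above the bench, with eight evenly spaced 10.5 mm holes on a circle of 96 mm radius. Bolted down. Origin on the bench, on the vertical axis of the wheel; z up. At the start the plunger lies towards its -x axis.
- wheel_center (a point): centre of the top of the aluminium wheel (170 mm across), 52 mm above the bench, on the turning axis
- wheel (a joint): angle of the wheel in rad: 0 at the start, growing CLOCKWISE seen from above. The holes lie every 0.785 rad, so the next hole is at 0.785; about 0.013 rad of play in a hole. A little stiff (1 to 3 N at the guard), it stays where it is left. The plunger and its guard go round with it, on a circle of 140 mm radius.
- plunger (a joint): how far the plunger is pressed, m: 0 = fully up (pin in a hole), 0.014 = bottom stop. Past 0.008 the pin is below the ring; press to 0.010 to 0.013 to turn freely. Spring 4 N at the top, 10 N at the bottom. Released between holes it stays at about 0.008, the pin sliding easily under the ring, and springs up to 0 when a hole comes over the pin.
- plunger_top (a point): centre of the top of the red plunger button, a flat disc of 55 mm diameter in the yellow guard; 58 mm above the bench when up, it goes down as pressed and round with the wheel
- guard_rim (a point): centre of the mouth of the yellow guard ring around the button, level with its rim, 64 mm above the bench (6 mm above the button when up); 58 mm inside, 68 mm outside. It goes round with the wheel but not down: a fingertip inside it can push it sideways. Shut fingers fit inside.
- pin_tip (a point): tip of the brass pin, 8 mm thick, joined to the button by a foot under the ring and 44 mm nearer to the axis; it comes up into the holes from below and is level with the ring's top when home
- cup: white ceramic cup, 72 mm across, 60 mm high, 160 g, standing loose in the middle of the wheel, its rim 112 mm above the bench; origin at the centre of its foot
- tube_a: white plastic tube standing upright, 80 mm across, 120 mm high; bystander, origin at its foot
- tube_b: white plastic tube standing upright, 64 mm across, 100 mm high; bystander, origin at its foot
- glaze: clear jar with a blue cap, 70 mm across, 90 mm high; bystander, origin at its foot
- tin: steel tin with a red band, 76 mm across, 100 mm high; bystander, origin at its foot
- brush: paint brush lying flat, about 200 mm long, along its own x; bystander
- scraper: spatula lying flat, about 280 mm long, along its own x; bystander
There are look-alikes about, which are no part of the job. What is shaped like the cup but orange is not meant.

How it is judged:
By the outcome, as a careful person would: the job done as asked, in the order asked, and still so for the second after the job is handed in, with the robot touching nothing.
It also fails if it takes over 48 s, if anything falls off the work surface, if the arm or the gripper's body presses on something with over 40 N, if the wrist force passes 120 N, or if a joint passes its speed limit or range.

## Working session

There is one attempt and no reset: what is moved stays moved. The work goes in short steps, Python scripts to look and compute and a tool call to move; the robot and the scene stay as the last step left them, time stands still between calls to the robot, and variables do not carry over. Pictures are saved under pics/ and viewed, about 8 in all and at most 12, crops included, and the job is handed in when it is done.

Besides the shell and the picture viewer there is one more tool, called after "Call:" by a JSON object that holds its "name" and its "arguments", one argument or row to a line. apply_moves: Moves the arm, as the interface text tells. Its arguments: {"type":"object","properties":{"moves":{"type":"array"},"hand":{"type":"number"}},"required":["moves"]}

```bash
mkdir -p pics
cat > h.py <<'E'
import numpy as np, cv2
from workcell import telemetry, cams, workorder
def snap(n,f=None):
    c=cams.camera(n)
    cv2.imwrite(f'pics/{f or n}.png',c['color'][:,:,::-1]); np.save(f'{f or n}.npy',c,allow_pickle=True); return c
def load(f): return np.load(f'{f}.npy',allow_pickle=True).item()
def K(c):
    f=c['color'].shape[0]/2/np.tan(np.radians(c['fovy'])/2)
    return np.array([[f,0,c['cx']],[0,f,c['cy']],[0,0,1.]]),np.array([c['k1'],0,0,0.])
def proj(c,P):
    T=c['camera_from_world'];k,d=K(c)
    return cv2.projectPoints(np.array(P,float).reshape(-1,3),cv2.Rodrigues(T[:3,:3])[0],T[:3,3],k,d)[0][:,0]
def ray(c,uv,z):
    k,d=K(c);T=c['camera_from_world']
    p=cv2.undistortPoints(np.array([[uv]],float),k,d)[0,0]
    R=T[:3,:3];o=-R.T@T[:3,3];v=R.T@np.array([*p,1]);return o+v*(z-o[2])/v[2]
E
python3 - <<'E'
from h import *
a=snap('scene');b=snap('side')
cv2.imwrite('pics/both.png',cv2.resize(np.vstack([a['color'],b['color']])[:,:,::-1],None,fx=.78,fy=.78))
w=snap('wrist')
for c in(a,b,w):print(c['fovy'],c['k1'],c['camera_from_world'].round(3).tolist())
print(telemetry.get_obs())
E
```

```text
51.37356931491014 0.004419468406139016 [[-0.721, 0.693, -0.017, 0.458], [0.429, 0.427, -0.796, -0.199], [-0.545, -0.581, -0.605, 1.568], [0.0, 0.0, 0.0, 1.0]]
43.628042925651506 -0.16035278235113687 [[0.801, -0.599, 0.001, -0.483], [-0.362, -0.485, -0.796, 0.248], [0.478, 0.637, -0.605, 1.44], [0.0, 0.0, 0.0, 1.0]]
67.49639678860255 -0.03649636703107553 [[0.367, 0.93, -0.003, -0.5], [0.883, -0.347, 0.316, -0.041], [0.293, -0.118, -0.949, 0.38], [0.0, 0.0, 0.0, 1.0]]
{'clock': 0.15, 'joint_pos': array([ 1.19397380e+00,  2.41238965e-01,  4.05533647e-03,  1.33520228e+00,
       -3.67256804e-06,  1.57082761e+00]), 'joint_vel': array([ 0.00082518, -0.00161466,  0.00359654, -0.00049508,  0.002063  ,
        0.00059714]), 'tau': array([ 4.35210131e-04, -3.72635472e+01,  2.52638876e+01,  1.23886397e-02,
        2.92474704e-05,  1.83228485e-05]), 'eef_pos': array([0.18382203, 0.46450738, 0.24762619]), 'tool_rot': array([ 8.27041722e-01,  5.62139981e-01, -6.56279275e-04,  4.48323169e-04]), 'ft_force': array([-0.11636111,  0.49751411,  0.71842303]), 'ft_torque': array([ 0.00934798, -0.02389769,  0.01023856]), 'grip_width': 0.08566940863990898}
```

View pics/both.png

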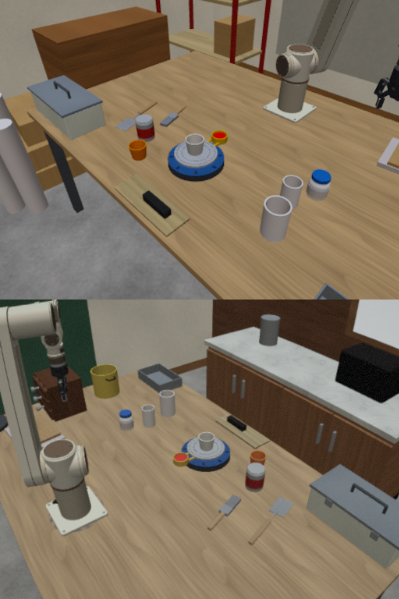

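Run:
```python
from h import *
a=load('scene')['color'];b=load('side')['color']
c1=cv2.resize(a[150:240,160:310],None,fx=5,fy=5,interpolation=2)[:300*2][:, :750]
cv2.imwrite('pics/ca.png',cv2.resize(a[155:240,205:315],None,fx=7,fy=7,interpolation=2)[:,:,::-1])
cv2.imwrite('pics/cb.png',cv2.resize(b[165:245,210:350],None,fx=5.7,fy=5.7,interpolation=2)[:,:,::-1])
```

```text
(no output)
```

View pics/ca.png

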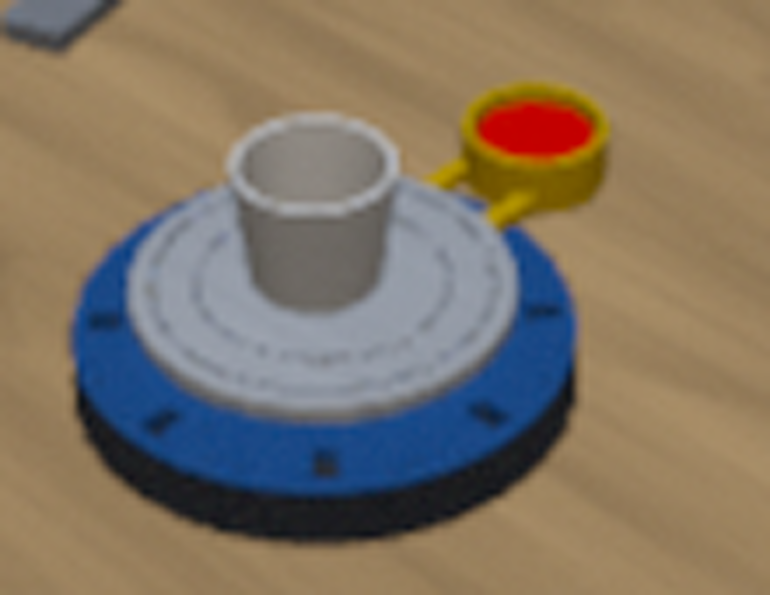

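View pics/cb.png

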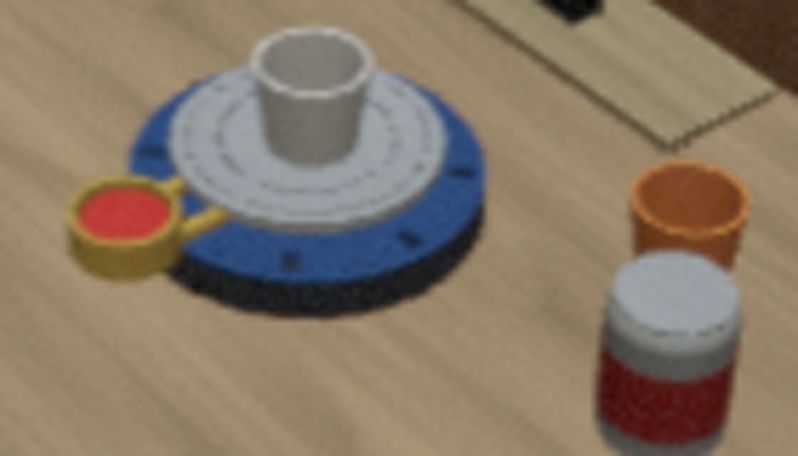

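```bash
cat > fit.py <<'E'
from h import *
from scipy.optimize import least_squares
t=np.linspace(0,2*np.pi,360)
def ext(c,x,y,z,r):
    p=proj(c,np.c_[x+r*np.cos(t),y+r*np.sin(t),0*t+z]);return dict(l=p[:,0].min(),r=p[:,0].max(),t=p[:,1].min(),b=p[:,1].max())
M=[('scene',205,155,7,{'ring':dict(l=72,r=577,b=494),'wheel':dict(l=127,r=519,b=413),'g':dict(l=462,r=608,t=82)}),
('side',210,165,5.7,{'ring':dict(l=129,r=486,b=282),'wheel':dict(l=170,r=446,b=222),'g':dict(l=68,r=182,t=175)})]
C={m[0]:load(m[0]) for m in M}
def res(p,only=None):
    o=[]
    for n,u0,v0,s,d in M:
        if only and n!=only: continue
        for k,e in d.items():
            x,y=p[:2]
            if k=='g': x,y=x+.14*np.cos(p[2]),y+.14*np.sin(p[2])
            E=ext(C[n],x,y,*dict(ring=(.032,.1115),wheel=(.052,.085),g=(.064,.034))[k])
            for q,v in e.items(): o.append(E[q]-((u0 if q in'lr' else v0)+(v+.5)/s-.5))
    return o
g=ray(C['scene'],(251,201),.05)
for o in(None,'scene','side'):
    f=least_squares(res,[g[0],g[1],-1.5],args=(o,));p=f.x
    print(o,p,np.round(f.fun,1),'guard',p[:2]+.14*np.array([np.cos(p[2]),np.sin(p[2])]), 'end',p[:2]+.14*np.array([np.cos(p[2]-np.pi/4),np.sin(p[2]-np.pi/4)]))
E
python3 fit.py
```

```text
None [ 0.62030642 -0.02556384 -3.10275103] [-0.7  0.  -0.7 -0.3 -0.3 -0.5 -0.5 -0.2  0.1 -0.5 -0.2 -1.2 -0.3 -0.4
 -0.2 -0.4 -0.1 -0.4] guard [ 0.48041201 -0.0310003 ] end [0.51754198 0.06951228]
scene [ 0.62091777 -0.02343368 -3.09914296] [-0.4  0.4 -0.2  0.   0.1 -0.1 -0.2  0.1  0.3] guard [ 0.48104389 -0.02937485] end [0.51781096 0.07127105]
side [ 0.61931034 -0.02903853 -3.10837951] [-0.2  0.2 -0.5  0.  -0.   0.4 -0.2  0.1  0.1] guard [ 0.47938755 -0.03368751] end [0.51708266 0.0666145 ]
```

Call:
{"name": "apply_moves", "arguments": {
  "moves": [
    [[0, 0, 0, 7], [0, 0, 0, 7], [0, 0, 0, 7], [0, 0, 0, 7], [0, 0, 0, 7], [0, 0, 0, 7], [0, 0, 0, 7], [0, 0, 0, 7], [0, 0, 0, 7], [0, 0, 0, 7]]
  ],
  "hand": -1
}}

```text
clock: 1.15
eef_pos: [0.1828, 0.462, 0.2435]
tool_rot: [0.999, -0.039, -0.002, 0.005]
ft_force: [-0.2, -0.5, 1.3]
grip_width: 0.0003
```

Call:
{"name": "apply_moves", "arguments": {
  "moves": [
    [[27, 37, -1, 0], [27, 37, -1, 0], [27, 37, -1, 0], [27, 37, -1, 0], [27, 37, -1, 0], [27, 37, -1, 0], [27, 37, -1, 0], [27, 37, -1, 0], [27, 37, -1, 0], [27, 37, -1, 0]]
  ]
}}

```text
clock: 2.15
eef_pos: [0.4286, 0.0629, 0.254]
tool_rot: [0.999, -0.033, -0.002, 0.006]
ft_force: [0.5, 0.3, -0.2]
grip_width: 0.0002
```

Call:
{"name": "apply_moves", "arguments": {
  "moves": [
    [[14, 22, 0, 0], [14, 22, 0, 0], [14, 22, 0, 0], [12, 20, 0, 0], [5, 8, 10, 0], [0, 0, 25, 0], [0, 0, 25, 0], [0, 0, 25, 0], [0, 0, 25, 0], [0, 0, 0, 0]]
  ]
}}

```text
clock: 3.15
eef_pos: [0.4812, -0.045, 0.1362]
tool_rot: [0.999, -0.038, -0.005, 0.005]
ft_force: [0.1, 0.7, 0.1]
grip_width: 0.0001
```

Run:
```python
from h import *
a=snap('scene','s2')['color'];b=snap('side','d2')['color'];print(telemetry.get_obs()['eef_pos'],telemetry.get_obs()['tool_rot'])
A=cv2.resize(a[115:205,240:340],None,fx=4,fy=4,interpolation=2);B=cv2.resize(b[125:215,185:285],None,fx=4,fy=4,interpolation=2)
cv2.imwrite('pics/n2.png',np.hstack([A,B])[:,:,::-1])
```

```text
[ 0.483861   -0.04528936  0.13952063] [ 0.99925105 -0.03829047 -0.0016778   0.00532544]
```

View pics/n2.png

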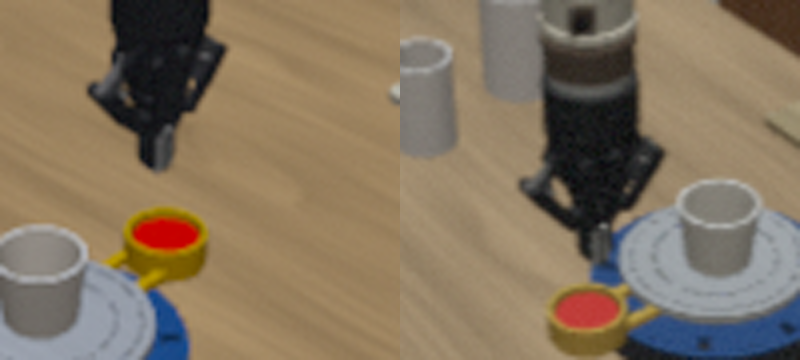

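Call:
{"name": "apply_moves", "arguments": {
  "moves": [
    [[-2, -5, 0, 0], [-2, -5, 0, 0], [-1, -4, 10, 0], [0, 0, 10, 0], [0, 0, 10, 0], [0, 0, 10, 0], [0, 0, 8, 0], [0, 0, 0, 0], [0, 0, 0, 0], [0, 0, 0, 0]]
  ]
}}

```text
clock: 4.25
eef_pos: [0.4824, -0.0297, 0.0911]
tool_rot: [0.999, -0.038, 0.002, 0.005]
ft_force: [-0.2, 0.4, 0.6]
grip_width: 0.0007
```

Run:
```python
from h import *
a=snap('scene','s3')['color'];b=snap('side','d3')['color'];print(telemetry.get_obs()['eef_pos'],telemetry.get_obs()['tool_rot'])
A=cv2.resize(a[135:205,250:320],None,fx=5.7,fy=5.7,interpolation=2);B=cv2.resize(b[155:225,205:275],None,fx=5.7,fy=5.7,interpolation=2)
cv2.imwrite('pics/n3.png',np.hstack([A,B])[:,:,::-1])
```

```text
[ 0.48269649 -0.02968592  0.09137648] [ 0.99926669 -0.03784663  0.00239503  0.00529016]
```

View pics/n3.png

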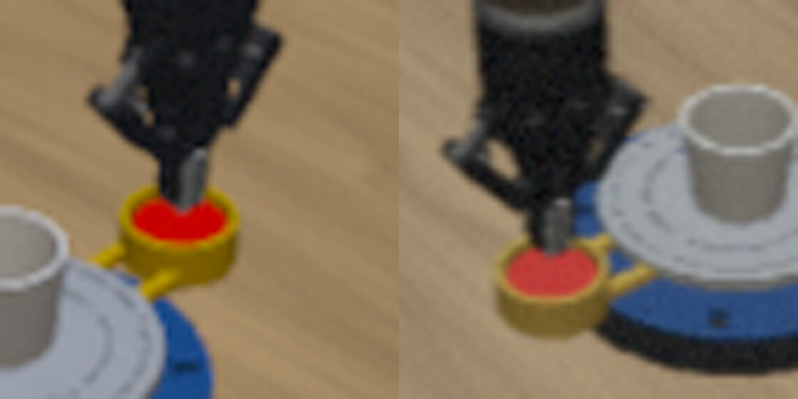

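Call:
{"name": "apply_moves", "arguments": {
  "moves": [
    [[-1, 0, 6, 0], [-1, 0, 6, 0], [0, 0, 6, 0], [0, 0, 3, 0], [0, 0, 3, 0], [0, 0, 2, 0], [0, 0, 1, 0], [0, 0, 1, 0], [0, 0, 0, 0], [0, 0, 0, 0]]
  ]
}}

```text
clock: 5.35
eef_pos: [0.4822, -0.0298, 0.0659]
tool_rot: [0.999, -0.038, 0.005, 0.005]
ft_force: [-2.7, 0.2, 6.3]
grip_width: 0.0002
```

Call:
{"name": "apply_moves", "arguments": {
  "moves": [
    [[0, 0, 2, 0], [0, 0, 1, 0], [0, 0, 1, 0], [0, 0, 0, 0], [0, 0, 0, 0], [0, 0, 0, 0], [0, 0, 0, 0], [0, 0, 0, 0], [0, 0, 0, 0], [0, 0, 0, 0]]
  ]
}}

```text
clock: 6.35
eef_pos: [0.4822, -0.0298, 0.068]
tool_rot: [0.999, -0.038, 0.007, 0.005]
ft_force: [-2.1, 0.0, 5.5]
grip_width: -0.0003
```

Call:
{"name": "apply_moves", "arguments": {
  "moves": [
    [[0, 0, 2, 0], [0, 0, 2, 0], [0, 0, 2, 0], [0, 0, 1, 0], [0, 0, 0.7, 0], [0, 0, 0.7, 0], [0, 0, 0.7, 0], [0, 0, 0.7, 0], [0, 0, 0.7, 0], [0, 0, 0.7, 0]]
  ]
}}

```text
clock: 7.35
eef_pos: [0.4821, -0.0298, 0.0633]
tool_rot: [0.999, -0.038, 0.009, 0.005]
ft_force: [-2.7, 0.4, 8.3]
grip_width: 0.0003
```

Call:
{"name": "apply_moves", "arguments": {
  "moves": [
    [[0, -3, 0.7, 0], [0, -4, 0.8, 0], [0, -4, 0.8, 0], [0, -4, 0.8, 0], [0, -4, 0.8, 0], [0, -4, 0.8, 0], [0, -4, 0.8, 0], [0.3, -4, 0.8, 0], [0.4, -4, 0.8, 0], [0.5, -4, 0.8, 0]]
  ]
}}

```text
clock: 8.35
eef_pos: [0.4893, 0.006, 0.0633]
tool_rot: [0.999, -0.04, 0.014, 0.01]
ft_force: [-1.3, -1.4, 8.3]
grip_width: -0.0
```

Run:
```python
from h import *
a=snap('scene','s4')['color'];b=snap('side','d4')['color'];print(telemetry.get_obs())
A=cv2.resize(a[125:225,210:310],None,fx=4,fy=4,interpolation=2);B=cv2.resize(b[145:245,205:305],None,fx=4,fy=4,interpolation=2)
cv2.imwrite('pics/n4.png',np.hstack([A,B])[:,:,::-1])
```

```text
{'clock': 8.45, 'joint_pos': array([ 0.02529795,  0.36848466, -0.34426378,  0.83094606, -0.02014414,
        1.67409625]), 'joint_vel': array([-0.00381759, -0.00022307, -0.00057065, -0.00177351,  0.00617664,
       -0.004863  ]), 'tau': array([-3.73404929e-01, -3.43718076e+01,  1.86634827e+01, -8.39693919e-01,
       -3.85066532e-01,  1.89246261e-02]), 'eef_pos': array([0.48954158, 0.00661429, 0.06329742]), 'tool_rot': array([ 0.99909181, -0.03912192,  0.01416892,  0.00917952]), 'ft_force': array([-1.51942512,  1.08648724,  8.24343608]), 'ft_torque': array([ 0.19315982,  0.31256674, -0.01675471]), 'grip_width': -3.3833524850085443e-05}
```

View pics/n4.png

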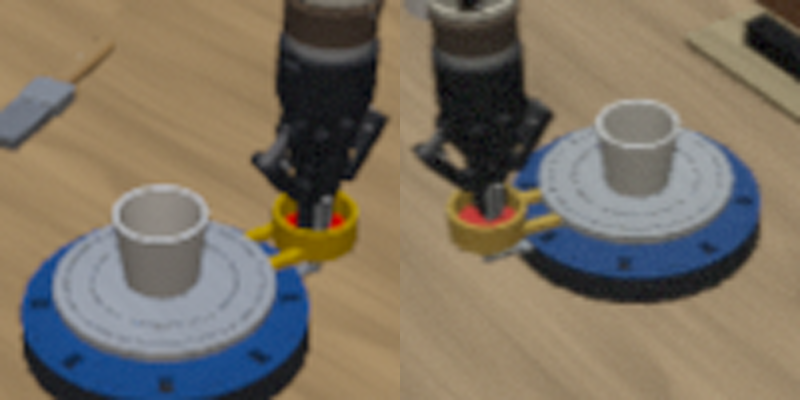

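```bash
cat > ang.py <<'E'
import sys; from fit import *
def ang(f1,f2,l1,r1,l2,r2,u1,u2,s):
    cs=[(load(f1),l1,u1),(load(f1),r1,u1),(load(f2),l2,u2),(load(f2),r2,u2)]
    def rs(q):
        x,y=.6203+.14*np.cos(-3.1028-q[0]),-.0256+.14*np.sin(-3.1028-q[0]);o=[]
        for i,(c,v,u) in enumerate(cs): o.append(ext(c,x,y,.064,.034)['lr'[i%2]]-(u+(v+.5)/s-.5))
        return o
    f=least_squares(rs,[.3]);q=f.x[0];print('angle',q,f.fun.round(1),'guard',.6203+.14*np.cos(-3.1028-q),-.0256+.14*np.sin(-3.1028-q))
if __name__=='__main__': ang(sys.argv[1],sys.argv[2],*map(float,sys.argv[3:]))
E
python3 ang.py s4 d4 272 358 447-400 525-400 210 205 4 2>/dev/null || python3 ang.py s4 d4 272 358 47 125 210 205 4 | tail -1
```

```text
None [ 0.62030642 -0.02556384 -3.10275103] [-0.7  0.  -0.7 -0.3 -0.3 -0.5 -0.5 -0.2  0.1 -0.5 -0.2 -1.2 -0.3 -0.4
 -0.2 -0.4 -0.1 -0.4] guard [ 0.48041201 -0.0310003 ] end [0.51754198 0.06951228]
scene [ 0.62091777 -0.02343368 -3.09914296] [-0.4  0.4 -0.2  0.   0.1 -0.1 -0.2  0.1  0.3] guard [ 0.48104389 -0.02937485] end [0.51781096 0.07127105]
side [ 0.61931034 -0.02903853 -3.10837951] [-0.2  0.2 -0.5  0.  -0.   0.4 -0.2  0.1  0.1] guard [ 0.47938755 -0.03368751] end [0.51708266 0.0666145 ]
angle 0.25993208589349537 [-0.1  0.  -0.3  0.2] guard 0.48370925788061986 0.005107803035661912
```

Call:
{"name": "apply_moves", "arguments": {
  "moves": [
    [[0.4, -4, 0.8, 0], [0.5, -4, 0.8, 0], [0.5, -4, 0.8, 0], [0.7, -4, 0.8, 0], [0.8, -4, 0.8, 0], [1.0, -4, 0.8, 0], [1.2, -4, 0.8, 0], [1.3, -4, 0.8, 0], [1.3, -3, 0.8, 0], [0, 0, 0.7, 0]]
  ]
}}

```text
clock: 9.45
eef_pos: [0.5065, 0.0409, 0.0646]
tool_rot: [0.999, -0.04, 0.023, 0.01]
ft_force: [-2.8, 1.8, 7.5]
grip_width: 0.0002
```

Call:
{"name": "apply_moves", "arguments": {
  "moves": [
    [[0, 0, -2, 0], [0, 0, -3, 0], [0, 0, -3, 0], [-1, -1, -2, 0], [-1, -1, -2, 0], [-1, 0, 0, 0], [0, 0, 0, 0], [0, 0, 0, 0], [0, 0, 0, 0], [0, 0, 0, 0]]
  ]
}}

```text
clock: 10.45
eef_pos: [0.5022, 0.0438, 0.0762]
tool_rot: [0.999, -0.04, 0.022, 0.01]
ft_force: [0.6, -0.1, 0.5]
grip_width: 0.0002
```

Run:
```python
from h import *
a=snap('scene','s5')['color'];b=snap('side','d5')['color'];print(telemetry.get_obs()['eef_pos'],telemetry.get_obs()['ft_force'])
A=cv2.resize(a[125:225,210:310],None,fx=4,fy=4,interpolation=2);B=cv2.resize(b[145:245,205:305],None,fx=4,fy=4,interpolation=2)
cv2.imwrite('pics/n5.png',np.hstack([A,B])[:,:,::-1])
```

```text
[0.50222983 0.04381764 0.07620922] [ 0.7670544   0.10811462 -0.45619786]
```

View pics/n5.png

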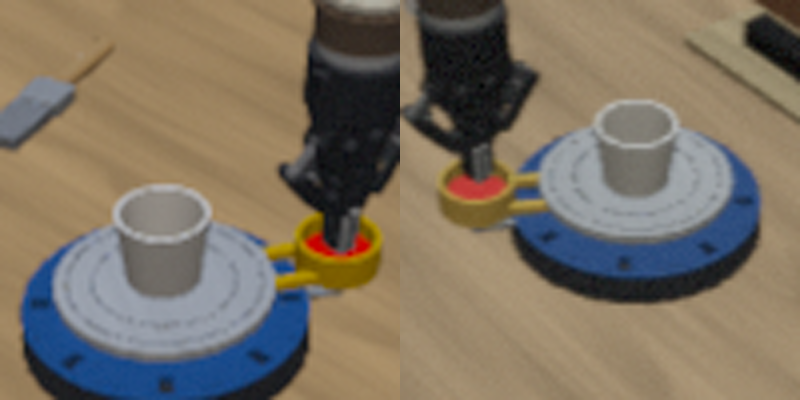

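```bash
python3 ang.py s5 d5 294 382 38 115 210 205 4 | tail -1
```

```text
angle 0.534514618912777 [-0.1 -0.  -0.4 -0.1] guard 0.49715242661876236 0.04099335680315801
```

Call:
{"name": "apply_moves", "arguments": {
  "moves": [
    [[1, -2.2, 0, 0], [1, -2.2, 0, 0], [1, -2.2, 0, 0], [1, -2.2, 0, 0], [1, -2.2, 0, 0], [1.1, -2.2, 0, 0], [1.1, -2.2, 0, 0], [1.1, -2.2, 0, 0], [1.2, -2.2, 0, 0], [1.2, -2.2, 0, 0]]
  ]
}}

```text
clock: 11.55
eef_pos: [0.5141, 0.0631, 0.0757]
tool_rot: [0.999, -0.041, 0.02, 0.014]
ft_force: [-1.0, -3.4, 1.1]
grip_width: 0.0001
```

Call:
{"name": "apply_moves", "arguments": {
  "moves": [
    [[1, -1.6, -0.1, 0], [1, -1.6, -0.1, 0], [1, -1.6, -0.1, 0], [1, -1.6, -0.1, 0], [1, -1.6, -0.1, 0], [1, -1.6, -0.1, 0], [1, -1.6, 0, 0], [1, -1.6, 0, 0], [1, -1.6, 0, 0], [1, -1.6, 0, 0]]
  ]
}}

```text
clock: 12.55
eef_pos: [0.5279, 0.0799, 0.0763]
tool_rot: [0.999, -0.041, 0.022, 0.014]
ft_force: [0.3, -2.0, -0.5]
grip_width: -0.0002
```

Run:
```python
from h import *
a=snap('scene','s6')['color'];b=snap('side','d6')['color'];print(telemetry.get_obs()['eef_pos'],telemetry.get_obs()['ft_force'])
A=cv2.resize(a[145:225,240:320],None,fx=5,fy=5,interpolation=2);B=cv2.resize(b[145:225,205:285],None,fx=5,fy=5,interpolation=2)
cv2.imwrite('pics/n6.png',np.hstack([A,B])[:,:,::-1])
```

```text
[0.52793751 0.0802798  0.07632267] [ 0.27418595 -0.12141297 -0.26830793]
```

View pics/n6.png

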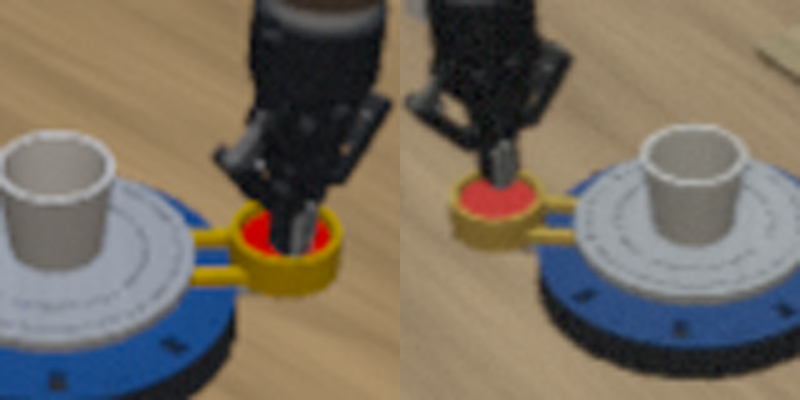

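```bash
python3 ang.py s6 d6 230 342 52 145 240 205 5 | tail -1
```

```text
angle 0.8511142627277267 [-0.1  0.3 -0.3  0.3] guard 0.5240058909577519 0.07602403536447294
```

```bash
cat > red.py <<'E'
import sys
from h import *
from scipy.optimize import minimize
t=np.linspace(0,2*np.pi,60);S=8
def disc(c,x,y,z,r,box):
    p=proj(c,np.c_[x+r*np.cos(t),y+r*np.sin(t),0*t+z]);m=np.zeros(((box[3]-box[1])*S,(box[2]-box[0])*S),np.uint8)
    cv2.fillPoly(m,[np.round((p+.5-box[:2])*S).astype(int)],1);return m
AX={'s':(.6209,-.0234,-3.0991),'d':(.6193,-.0290,-3.1084)}
def model(n,c,q,box):
    X,Y,th0=AX[n];th=th0-q[0];x,y=X+.14*np.cos(th),Y+.14*np.sin(th)
    red=disc(c,x,y,.058-q[1],.0275,box)&disc(c,x,y,.064,.029,box)
    red=red.reshape(box[3]-box[1],S,-1,S).mean((1,3));return red
def run(n,f,a0):
    c=load(f);im=c['color'].astype(float);X,Y,th0=AX[n]
    u=proj(c,[[X+.14*np.cos(th0-a0),Y+.14*np.sin(th0-a0),.06]])[0].astype(int);box=np.array([u[0]-18,u[1]-16,u[0]+18,u[1]+16])
    I=im[box[1]:box[3],box[0]:box[2]];R,G,B=I[...,0],I[...,1],I[...,2]
    ob=np.clip((R-G)/np.maximum(R,60)*1.25-.2,0,1); ok=~(I.max(-1)<75)
    ok=cv2.erode(ok.astype(np.uint8),np.ones((3,3)))>0
    best=min(((((model(n,c,(a,d),box)-ob)[ok]**2).sum(),a,d) for a in np.arange(a0-.12,a0+.121,.01) for d in np.arange(0,.0141,.001)))
    b2=[min(((((model(n,c,(a,d),box)-ob)[ok]**2).sum().round(2),a.round(3)) for a in np.arange(a0-.12,a0+.121,.01))) for d in(0,.004,.008,.011)]
    print(f,np.round(best,3),b2)
if __name__=='__main__':
    for n,f,a0 in (('s','scene',0),('d','side',0),('s','s4',.26),('d','d4',.26),('s','s5',.53),('d','d5',.53),('s','s6',.82),('d','d6',.82)): run(n,f,a0)
E
python3 red.py
```

```text
scene [ 6.969 -0.01   0.   ] [(np.float64(6.97), np.float64(-0.01)), (np.float64(15.0), np.float64(-0.03)), (np.float64(28.26), np.float64(-0.04)), (np.float64(38.95), np.float64(-0.05))]
side [1.4413e+01 3.0000e-02 3.0000e-03] [(np.float64(15.97), np.float64(0.02)), (np.float64(14.75), np.float64(0.04)), (np.float64(16.1), np.float64(0.05)), (np.float64(19.1), np.float64(0.04))]
s4 [3.502 0.23  0.012] [(np.float64(14.09), np.float64(0.24)), (np.float64(9.47), np.float64(0.23)), (np.float64(4.98), np.float64(0.24)), (np.float64(3.62), np.float64(0.24))]
d4 [5.024 0.3   0.014] [(np.float64(15.9), np.float64(0.28)), (np.float64(11.82), np.float64(0.28)), (np.float64(8.22), np.float64(0.28)), (np.float64(6.38), np.float64(0.28))]
s5 [3.894 0.5   0.008] [(np.float64(12.06), np.float64(0.51)), (np.float64(6.46), np.float64(0.51)), (np.float64(3.89), np.float64(0.5)), (np.float64(4.57), np.float64(0.5))]
d5 [8.364 0.56  0.012] [(np.float64(17.31), np.float64(0.55)), (np.float64(12.87), np.float64(0.55)), (np.float64(9.59), np.float64(0.55)), (np.float64(8.51), np.float64(0.56))]
s6 [3.316e+00 7.500e-01 1.000e-03] [(np.float64(3.56), np.float64(0.75)), (np.float64(4.34), np.float64(0.75)), (np.float64(8.46), np.float64(0.73)), (np.float64(12.85), np.float64(0.73))]
d6 [1.0568e+01 8.3000e-01 6.0000e-03] [(np.float64(12.06), np.float64(0.8)), (np.float64(10.75), np.float64(0.81)), (np.float64(10.7), np.float64(0.83)), (np.float64(11.56), np.float64(0.84))]
```

Call:
{"name": "apply_moves", "arguments": {
  "moves": [
    [[0, 1, -3, 0], [0, 0, -6, 0], [0, 0, -8, 0], [0, 0, -12, 0], [0, 0, -20, 0], [0, 0, -20, 0], [0, 0, -20, 0], [0, 0, -20, 0], [0, 0, -20, 0], [0, 0, 0, 0]]
  ]
}}

```text
clock: 13.65
eef_pos: [0.522, 0.0856, 0.2183]
tool_rot: [0.999, -0.04, 0.024, 0.01]
ft_force: [0.6, -0.4, -0.7]
grip_width: 0.0001
```

Run:
```python
from h import *
from red import run
a=snap('scene','s7')['color'];b=snap('side','d7')['color'];print(telemetry.get_obs()['eef_pos'],telemetry.get_obs()['ft_force'])
run('s','s7',.785);run('d','d7',.785)
A=cv2.resize(a[155:235,205:305],None,fx=4,fy=5,interpolation=2);B=cv2.resize(b[155:235,205:305],None,fx=4,fy=5,interpolation=2)
A=cv2.resize(a[150:235,210:310],None,fx=4,fy=4,interpolation=2);B=cv2.resize(b[160:245,208:308],None,fx=4,fy=4,interpolation=2)
cv2.imwrite('pics/n7.png',np.hstack([A,B])[:,:,::-1])
```

```text
[0.52052077 0.08521602 0.21523127] [ 0.24986256  0.2878586  -0.88894508]
s7 [4.19e+00 7.55e-01 2.00e-03] [(np.float64(5.18), np.float64(0.765)), (np.float64(6.5), np.float64(0.745)), (np.float64(16.43), np.float64(0.735)), (np.float64(28.48), np.float64(0.725))]
d7 [1.2447e+01 8.3500e-01 5.0000e-03] [(np.float64(13.97), np.float64(0.795)), (np.float64(12.51), np.float64(0.825)), (np.float64(12.58), np.float64(0.835)), (np.float64(14.91), np.float64(0.845))]
```

View pics/n7.png

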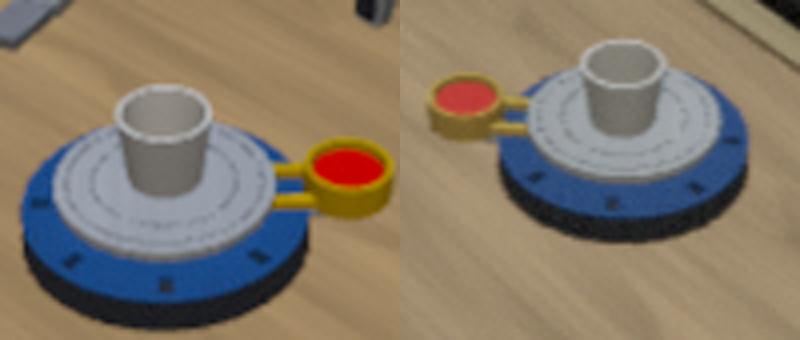

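Run:
```python
from h import *
import red
c=snap('wrist','w7');AXm=(.6203,-.0256,-3.1028);red.AX['w']=AXm
th=AXm[2]-.785;g=np.array([AXm[0]+.14*np.cos(th),AXm[1]+.14*np.sin(th)])
u=proj(c,[[*g,.064],[*g,.058],[*g,.05]]);print(u.round(1))
x,y=u[0].astype(int);print(c['color'].shape)
I=c['color'];x0=max(0,x-90);y0=max(0,y-70)
cv2.imwrite('pics/w7c.png',cv2.resize(I[y0:y0+140,x0:x0+180],None,fx=4,fy=4,interpolation=2)[:,:,::-1]);print(x0,y0)
```

```text
[[247.2 193.8]
 [247.1 191.9]
 [247.  189.3]]
(384, 512, 3)
157 123
```

View pics/w7c.png

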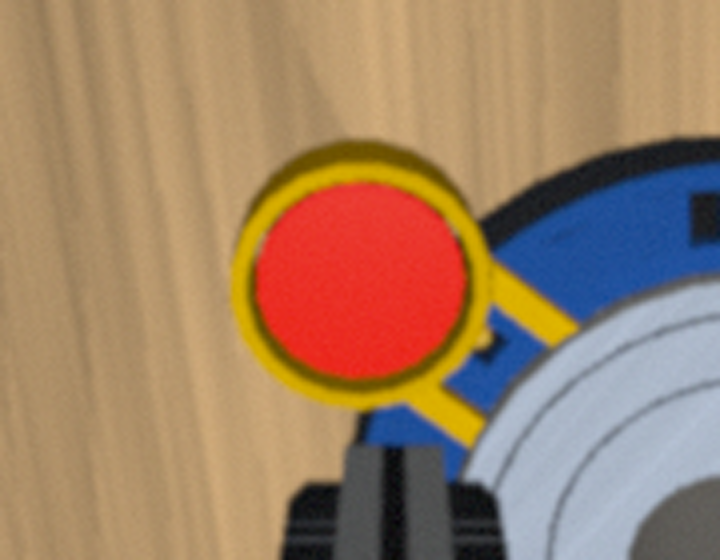

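```bash
python3 -c "
from workcell import workorder;print(workorder.job_done())"
```

```text
the job is handed in; nothing more can be done
None
```

The turntable is on its next panel: the last pictures show the plunger back up with its brass pin in the next hole clockwise. I've handed the job in at about 14 s on the robot's clock.

**What I did:** With shut fingers I pressed the plunger about 11.7 mm and swept it clockwise while it was held down. At about 0.53 rad I lifted the fingertips off the button. I then pushed only the guard until the pin sprang up in the next hole, and raised the gripper clear.

**Checks after raising the gripper:**
- **Angle:** Corrected for each camera's offset at the start, both pictures give about 0.775 rad. The target is 0.785 with 0.013 of play.
- **Plunger height:** The scene camera puts the button 0 to 2 mm below fully up, and clearly not at the 8 mm of a pin between holes. The wrist view shows the brass pin in its hole between the two guard arms.
- **Cup and bench:** The cup stands in the middle of the wheel. I touched nothing else, but I took no full view of the bench at the end.
- **Force:** The readings I saw stayed under about 10 N.

**Disagreements:**
- One hand-read estimate before lifting gave 0.85 rad. Fitting the red button in the same pictures gave 0.75 to 0.83.
- The side camera was weak on depth: it preferred 5 mm at the end, but it had also read 3 mm at the start, when the plunger was fully up. I relied on the scene and wrist views instead.

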